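# Draw the pump out from under its bridge and hold it up level

### The arm

A 7-joint arm with a two-finger parallel gripper is mounted at the origin on a cart in front of the work surface, level with it; the furniture and walls round the work are solid. World frame = base frame: x ahead of the robot, y to its left, z up, the work surface at z = 0. Lengths are in m, angles in rad, forces in N, time in s.
With the tool pointing down it reaches from about 0.4 to 0.85 m from the base axis. Payload 4.5 kg.
Tool frame: the origin (TCP) lies at the very end of the fingers, on their centre line; the grasp point (between the pads) lies 19 mm behind it; z points along the fingers, y is the line along which they close (so a half turn about z gives the same grasp; the last joint's range is limited). The gripper opens to 88 mm and grips with 3 to 60 N. Pads are 18 mm wide; open, the fingers measure 123 mm over their backs; the gripper's body (75 mm by 187 mm) begins 45 mm behind the grasp point.
Start: joints at [-1.306, 0.689, -0.195, 1.565, 0.157, 0.902, -0.215], TCP at [0.143, 0.608, 0.239] pointing down, gripper open.
Joint ranges: [-3.01, 3.01], [-0.46, 2.08], [-1.47, 1.51], [0.13, 2.56], [-1, 4.14], [0.04, 2.09], [-2.66, 2.66]. Speed limits (rad/s): [2.57, 2.57, 3.14, 3.14, 3.14, 3.14, 3.14].

### API

Orientations are given as a unit quaternion [x, y, z, w].
In Python, from plant import r gives the robot as it stands. The module is installed in compiled form; this text tells all that it offers.
- The arm moves only by the tool step_arm, never from a script. Its argument "increments" is a list of rows, each a list of 2 entries, a list of its own where there are three numbers: the shift along the world's x, y, z in cm, then the turn, a rotation vector about the world's x, y, z in degrees. A call has exactly 10 rows; each row shifts and turns the commanded pose from where the row before left it; what a row does not reach is not made up. A row lasts 1/10 s, in which the tool goes at most 50 mm and 8.59 degrees, less where a joint would pass 70% of its speed; a pose out of reach is approached as far as the arm can. A call is refused whole if a number of a shift passes 5 or a number of a turn 8.59, either way. A call with a gripper value outside its range is refused whole. "fingers" is the opening, from 0 (shut) to 1 (fully open), set as the call begins (left out, the last holds). The fingers move at their own pace and stop on an object; "grip_force" is the grip in N (left out, the last holds). Time passes only in rows, so rows that do not move let the fingers close, or fill a call up. It gives the time, the measured TCP pose, the force, the opening and the grip force at its end, in the units of the state.
- r.get_state(): the state, without advancing time (a new reading comes with each control period).
- r.snapshot(name): name is "scene" or "top"; returns (picture, depth): 480x640x3 uint8, red, green, blue; 480x640 float32, m along the optical axis (not along the pixel's ray), 0 where there is no reading.
- r.calibration(name): a dict with "fov_y" (degrees; the focal length in pixels is half the picture's height over the tangent of half this angle, whatever the lens; pixels are square), "cx", "cy" (the principal point, pixels), "k1" (the pictures are not rectified: a ray, as slopes to the right and down, at radius r is drawn at 1 + k1 r^2 times it, then the intrinsics apply), "R" (3x3) and "t" (3): a world point X has camera coordinates R X + t. Camera axes: x right, y down, z forward; pixel columns grow to the right and rows downward; lengths in m; the calibration is good to about 2 mm. A picture is of the moment at which its call begins. calibration takes no time and is no camera call.
- r.finish_job(): hands the job in; it is judged then, once.
The state is a dict: "clock": time; "q": joint angles; "qd": joint speeds; "joint_torque": joint torques, N m; "tool_pos": TCP position; "eef_rot": TCP orientation; "contact_force": force on the tool from outside, world axes, zero at the start; "moment": the same for the moment, N m; "opening": opening from 0.0 (shut) to 1.0 (fully open); "finger_force": force on a finger pad.
Only numpy, scipy, OpenCV 4.12 (cv2) and the standard library are available. Lean on these libraries where they do the work, as an engineer would, in place of code of your own. Each camera call takes 0.05 s, during which the arm holds its last target. There are 200 camera calls.

### The job

Draw the pump along its cradle, towards the cradle's open end, until its stub has come right out from under the bridge, without straining it against the bridge. Then lift it and hold it level and still, its underside about 15 cm above the worktop over the open end of the cradle, so that it can be inspected from below; finish while holding it there. Keep it level throughout and leave the other things where they are.

Things in the scene. Friction and masses are not known exactly. Their poses are not given: they have to be found in the camera images.
- pump: Vibration pump, 0.3 to 0.55 kg, loose: dark coil between two bright square yoke plates, a round stub at each end. 127 mm long (its y), 44 wide (x), yoke 46 high, terminals to 56. Origin on the underside, z up. Stubs up to 22 mm thick, centred 23 mm up, reach y = -64 and +64 mm. It stands on the cradle's plate, its +y pointing to the cradle's open end (-x), its -y stub under the bridge.
- pump_grip (a point): Place to grip the pump: middle of the yoke (pump frame 0, 7, 34 mm). The yoke (two bright square plates with the dark coil between) counts as one solid block whose flat sides are 44 mm apart along the pump's x; it reaches from y = -19 to +33 mm and up to 46 mm above the pump's underside.
- pump_tip (a point): Centre of the free end of the pump's -y stub, the one under the bridge (pump frame 0, -64, 23 mm). At the start it lies at x = 56 to 64 mm of the cradle's frame.
- cradle: Aluminium plate screwed to the worktop, 8 mm thick, x = -110 to +80, y = -45 to +45 mm; origin on its underside, z up. The -x end, roughly towards the robot, is open; a stop stands at x = 72 mm. Two steel rails along x (-105 to +25 mm) rise 12 mm from the plate, to 20 mm above the worktop; 48 mm apart inside, so the yoke slides between with 2 mm each side. Keep fingertips above the rails.
- bridge: Dark steel bridge fixed on the cradle, same frame and origin. It spans the pump's stub from x = 35 to 57 mm: two posts 42 mm apart inside and a beam from 48 to 56 mm above the worktop (screw heads to 59), 6 mm above the stub. The pump cannot be lifted while the stub is under the beam, and the yoke is too tall to pass below it.
- cradle_front (a point): Point on the top face of the cradle's plate near its open end (cradle frame -60, 0, 8 mm), over which the pump is to be held.
- valve: Bystander: solenoid valve with black coil block and brass foot, 46x48x58 mm, origin under its centre.
- tape_roll: Bystander: roll of black tape lying flat, 58 mm across, 19 mm high, origin under its centre.
- dropper: Bystander: brown dropper bottle, 33 mm across, 102 mm tall, origin under its centre.
Mind the look-alikes: they are no part of the job. Leave any pink look-alike of the pump alone.

How it is judged:
By the outcome, as a careful person would: the job done as asked, in the order asked, and still so for the second after the job is handed in, while the arm keeps its last pose, push and grip.
It also fails if it takes over 35 s, if anything falls off the work surface, if the arm or the gripper's body presses on something with over 40 N, if the wrist force passes 120 N, or if a joint passes its speed limit or range.

## Working session

There is one attempt and no reset: what is moved stays moved. The work goes in short steps, Python scripts to look and compute and a tool call to move; the robot and the scene stay as the last step left them, time stands still between calls to the robot, and variables do not carry over. Pictures are saved under pics/ and viewed, at most 10 in all, crops included, and the job is handed in when it is done.

Besides the shell and the picture viewer there is one more tool, called by a JSON object that holds its "fn" and its "kwargs". step_arm: Moves the arm, as the interface text tells. Its arguments: {"type":"object","properties":{"increments":{"type":"array","items":{"type":"array"}},"fingers":{"type":"number"},"grip_force":{"type":"number"}},"required":["increments"]}

```bash
mkdir -p pics; python3 - <<'E'
from plant import r
import cv2,numpy as np
for n in("scene","top"):
    p,d=r.snapshot(n); cv2.imwrite(f"pics/{n}0.png",p[:,:,::-1]); np.save(f"{n}0d.npy",d)
    print(n,r.calibration(n))
s=r.get_state();print(s)
E
```

```text
scene {'fov_y': 49.408947846134765, 'cx': 323.13744977443963, 'cy': 241.8031436259062, 'k1': -0.10084139727022094, 'R': array([[-8.81765478e-01, -4.71687366e-01,  8.18756874e-04],
       [-3.06558531e-01,  5.71755101e-01, -7.60998010e-01],
       [ 3.58485019e-01, -6.71272771e-01, -6.48753696e-01]]), 't': array([0.5368905 , 0.24148653, 0.86965308])}
top {'fov_y': 49.01791367931054, 'cx': 323.69439108947574, 'cy': 236.52076949113044, 'k1': -0.04715567200302408, 'R': array([[-5.33934903e-03, -9.99985716e-01, -2.41694209e-04],
       [-9.98114309e-01,  5.34413649e-03, -6.11495344e-02],
       [ 6.11499527e-02, -8.52602587e-05, -9.98128587e-01]]), 't': array([-0.00884001,  0.6307276 ,  1.27320563])}
{'clock': 0.1, 'q': array([-1.30619508,  0.68989628, -0.19451107,  1.56623178,  0.15729144,
        0.90253932, -0.21509982]), 'qd': array([-0.00027203, -0.00097311,  0.00129408, -0.00383358,  0.00038409,
        0.00019268, -0.00059091]), 'joint_torque': array([-3.47318521e-03, -5.28497493e+01, -1.27209619e+00, -1.53835201e+01,
       -5.27061545e-02,  2.07179321e-03,  3.84195528e-05]), 'tool_pos': array([0.14288923, 0.60785327, 0.23799462]), 'eef_rot': array([ 1.15113219e-01,  9.93352021e-01, -8.41928294e-04, -3.32343160e-05]), 'contact_force': array([-0.29319415, -0.47789487,  0.23049095]), 'moment': array([-0.03236255, -0.0094929 , -0.00433333]), 'finger_force': 0.0, 'opening': 0.996587278234451}
```

View pics/scene0.png

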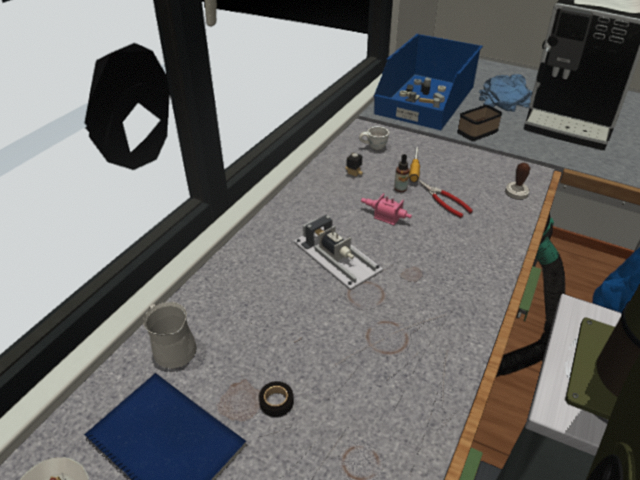

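View pics/top0.png

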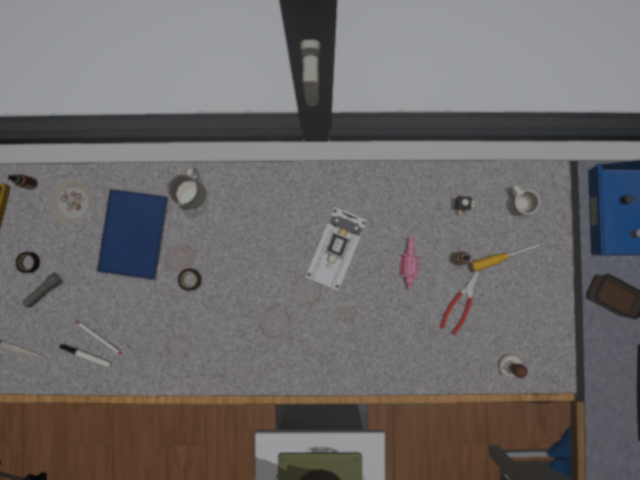

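The pump could be the cradle unit, at top (338,245) and scene (335,243), or the pink look-alike, at top (409,262) and scene (387,208). The dark coil with bright plates standing in the aluminium cradle fits the description, so I choose the cradle unit. I'll check it in a close crop.

```bash
cat > h.py <<'E'
import numpy as np,cv2
def K(c):
    f=240/np.tan(np.radians(c["fov_y"])/2); return np.array([[f,0,c["cx"]],[0,f,c["cy"]],[0,0,1]])
def ray(c,uv):
    # invert r_d = r(1+k1 r^2)
    n=cv2.undistortPoints(np.array([[uv]],float),K(c),np.array([c["k1"],0,0,0.]))[0,0]
    R,t=np.array(c["R"]),np.array(c["t"])
    return -R.T@t, R.T@np.array([n[0],n[1],1])
def onz(c,uv,z):
    o,d=ray(c,uv); return o+d*(z-o[2])/d[2]
def proj(c,X):
    R,t=np.array(c["R"]),np.array(c["t"])
    return cv2.projectPoints(np.atleast_2d(np.array(X,float)),cv2.Rodrigues(R)[0],t,K(c),np.array([c["k1"],0,0,0.]))[0][:,0]
E
python3 - <<'E'
import cv2,numpy as np
t=cv2.imread("pics/top0.png")[195:300,285:385]; s=cv2.imread("pics/scene0.png")[205:295,285:395]
a=cv2.resize(t,None,fx=4,fy=4,interpolation=2)*1; b=cv2.resize(s,(390,320),interpolation=2)
o=np.zeros((420,800,3),np.uint8); o[:420,:400]=a; o[:320,405:795]=b
cv2.imwrite("pics/crop0.png",np.clip(o*1.4,0,255).astype(np.uint8))
E
```

```text
(no output)
```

View pics/crop0.png

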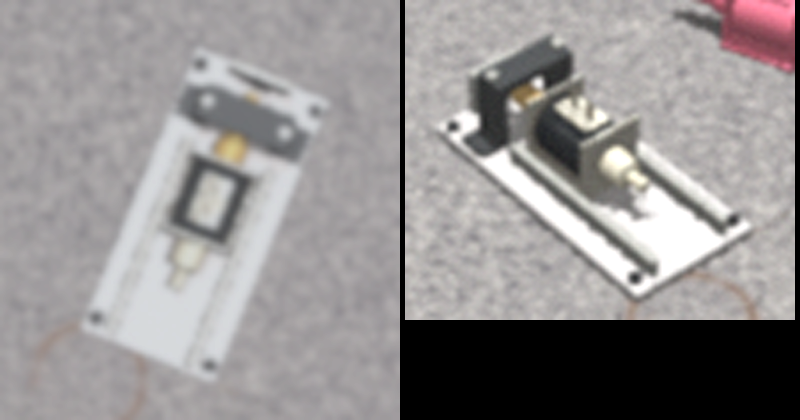

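The crop confirms it: the cradle unit has the dark coil between bright plates, with its brass stub under the dark bridge at top. The open end is towards the robot, at top about (322,283). Next I'll fit the cradle corners and the yoke.

```bash
python3 - <<'E'
from plant import r
from h import *
from scipy.spatial.transform import Rotation as Ro
c=r.calibration("top"); im=cv2.imread("pics/top0.png"); d=np.load("top0d.npy")
g=im[195:300,285:385].astype(int); 
m=((g.min(2)>135)&(np.ptp(g,axis=2)<40)).astype(np.uint8)
m=cv2.morphologyEx(m,cv2.MORPH_OPEN,np.ones((3,3),np.uint8))
n,l,st,ce=cv2.connectedComponentsWithStats(m); k=1+st[1:,4].argmax(); print(st[k])
cn=np.vstack(cv2.findContours((l==k).astype(np.uint8),0,1)[0])
rect=cv2.minAreaRect(cn); B=cv2.boxPoints(rect)+[285,195]; print(rect,B)
B=np.vstack([B]); W=np.array([onz(c,u,0.008) for u in B]); print(W.round(4)); 
o=W.mean(0); e=[np.linalg.norm(W[i]-W[(i+1)%4]) for i in range(4)];print("edges",e)
i=0 if e[0]>e[1] else 1
v=W[(i+1)%4]-W[i]; v*=np.sign(v[0]); yaw=np.arctan2(v[1],v[0]); ux=np.array([np.cos(yaw),np.sin(yaw),0])
O=o+0.015*ux; print("origin",O,"yaw deg",np.degrees(yaw))
uy=np.array([-ux[1],ux[0],0])
# check depth in top: points in cradle frame above plate
vv,uu=np.mgrid[200:296,300:375]
P=[]
for a,b in zip(uu.ravel(),vv.ravel()):
    oo,dd=ray(c,(a,b)); P.append(oo+dd*d[b,a])
P=np.array(P); L=np.c_[(P-O)@ux,(P-O)@uy,P[:,2]]
s=L[(L[:,2]>.04)&(L[:,2]<.065)&(abs(L[:,1])<.05)&(abs(L[:,0])<.12)]
h,xe=np.histogram(s[:,0],bins=np.arange(-.1,.1,.01))
for a in range(len(h)):
    q=s[(s[:,0]>=xe[a])&(s[:,0]<xe[a+1])]
    if len(q):print(round(xe[a],3),len(q),q[:,1].min().round(4),q[:,1].max().round(4),q[:,2].mean().round(4))
q=L[(L[:,2]<.012)&(L[:,2]>.0)&(abs(L[:,0])<.1)&(abs(L[:,1])<.04)]; print("plate z",np.median(q[:,2]))
E
```

```text
[  23   29   51   64 1365]
((47.356849670410156, 61.5959358215332), (35.78175354003906, 57.6713981628418), 22.47943687438965) [[304.79999542 276.40000153]
 [326.85076141 223.11065292]
 [359.91370392 236.79187012]
 [337.86293793 290.08122253]]
[[ 0.5331  0.0349  0.008 ]
 [ 0.6647 -0.0202  0.008 ]
 [ 0.6302 -0.1019  0.008 ]
 [ 0.499  -0.0464  0.008 ]]
edges [np.float64(0.14265491869228575), np.float64(0.08867292464427452), np.float64(0.14245390297208324), np.float64(0.08815322927633636)]
origin [ 0.59557641 -0.03920808  0.008     ] yaw deg -22.734663347124
-0.04 1 0.0009 0.0009 0.0409
-0.03 13 -0.0075 0.0073 0.0417
-0.02 28 -0.0202 0.0215 0.0475
-0.01 59 -0.019 0.0193 0.0492
-0.0 57 -0.0175 0.017 0.0484
0.01 60 -0.017 0.0188 0.0486
0.02 61 -0.0168 0.019 0.049
0.03 63 -0.0205 0.0212 0.0494
0.04 22 -0.0143 0.007 0.0437
0.05 45 -0.0275 0.0272 0.0532
0.06 102 -0.0286 0.029 0.0569
0.07 90 -0.0285 0.0293 0.0568
plate z 0.008173609558232209
```

{"fn": "step_arm", "kwargs": {"increments": [[[2.3,-3.2,0],[0,0,-0.95]],[[2.3,-3.2,0],[0,0,-0.95]],[[2.3,-3.2,0],[0,0,-0.95]],[[2.3,-3.2,0],[0,0,-0.95]],[[2.3,-3.2,0],[0,0,-0.95]],[[2.3,-3.2,0],[0,0,-0.95]],[[2.3,-3.2,0],[0,0,-0.95]],[[2.3,-3.2,0],[0,0,-0.95]],[[2.3,-3.2,0],[0,0,-0.95]],[[2.3,-3.2,0],[0,0,-0.95]]], "fingers": 1}}

```text
clock: 1.1
tool_pos: [0.3736, 0.287, 0.2386]
eef_rot: [0.197, 0.98, -0.0, -0.0]
contact_force: [0.9, 0.1, 0.1]
opening: 1.005
finger_force: 0.0
```

{"fn": "step_arm", "kwargs": {"increments": [[[2.6,-3.7,0],[0,0,0]],[[2.6,-3.7,0],[0,0,0]],[[2.6,-3.7,0],[0,0,0]],[[2.6,-3.7,-0.5],[0,0,0]],[[2.6,-3.7,-1],[0,0,0]],[[2.6,-3.7,-2],[0,0,0]],[[2.6,-3.7,-2],[0,0,0]],[[2.6,-3.7,-2],[0,0,0]],[[2.4,-3.5,-2],[0,0,0]],[[0,0,0],[0,0,0]]]}}

```text
clock: 2.1
tool_pos: [0.6055, -0.0508, 0.1403]
eef_rot: [0.202, 0.979, -0.003, -0.001]
contact_force: [-0.7, -0.6, -1.3]
opening: 0.999
finger_force: 0.0
```

```bash
python3 - <<'E'
from plant import r
from h import *
o=np.zeros((600,800,3),np.uint8)
p,d=r.snapshot("scene"); t,dt=r.snapshot("top")
o[:360,:]=0
a=cv2.resize(p[170:320,270:400,::-1],(520,600),interpolation=2); o[:,:520]=a
o[:280,530:800]=cv2.resize(t[195:300,285:385,::-1],(270,280),interpolation=2)
cv2.imwrite("pics/near1.png",np.clip(o*1.4,0,255).astype(np.uint8)); s=r.get_state(); print(s["tool_pos"],s["eef_rot"],s["q"])
E
```

```text
[ 0.60435385 -0.0434962   0.14257855] [ 1.98133017e-01  9.80174550e-01 -9.20481820e-05 -1.07316685e-03] [ 0.11696532  0.79095873 -0.21460295  1.70754071  0.24529034  0.67160165
  0.94293855]
```

View pics/near1.png

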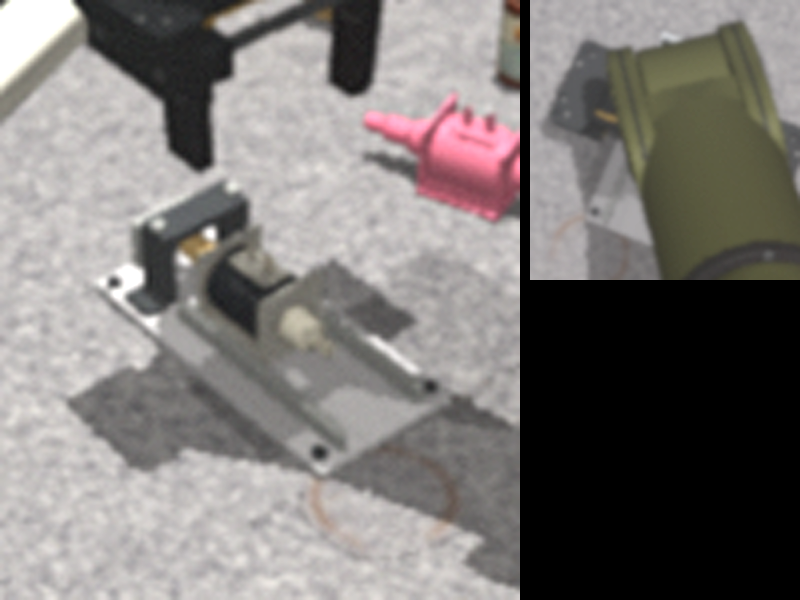

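The gripper is above the pump with the pads astride the yoke. The cradle's corners in the scene image are at about (350.5,288), (383,270) and (294,241). I'll check these against the top-view fit.

```bash
python3 - <<'E'
from plant import r
from h import *
c=r.calibration("scene");ct=r.calibration("top")
for uv in [(350.5,288),(383,270),(294.3,240.7)]: print(onz(c,uv,.008).round(4))
# bridge-side corners from top picture crop (400 px = x4)
for uv in [(335,206.8),(367.5,219.3),(338,290),(305.5,276.3)]: print("top",onz(ct,uv,.008).round(4))
yaw=np.radians(-22.7);ux=np.array([np.cos(yaw),np.sin(yaw),0]);uy=np.array([-ux[1],ux[0],0]);O=np.array([.617,-.0482,0])
print("pred",[(proj(ct,O+ux*a+uy*b+[0,0,.008])[0].round(1)) for a,b in((80,45),(80,-45),(-110,-45),(-110,45)) for a,b in[(a/1e3,b/1e3)]])
# yoke dark coil, terminal block at top view: bright block centre in dark frame, full px
im=cv2.imread("pics/top0.png"); g=im[230:262,322:352]; dk=((g.max(2)<80)).astype(np.uint8)
ys,xs=np.nonzero(dk); print(len(xs)); b=cv2.minAreaRect(np.c_[xs,ys].astype(np.float32)); cc=np.array(b[0])+[322,230]; print(b,cc)
w=onz(ct,cc,.05)-O; print("coil centre cradle",w@ux,w@uy)
E
```

```text
[0.53   0.0326 0.008 ]
[ 0.4935 -0.0456  0.008 ]
[ 0.7018 -0.0397  0.008 ]
top [ 0.7052 -0.0407  0.008 ]
top [ 0.6736 -0.1212  0.008 ]
top [ 0.4992 -0.0467  0.008 ]
top [0.5333 0.0332 0.008 ]
pred [array([333.7, 205.6]), array([367.3, 219.4]), array([338.2, 290.4]), array([304.5, 276.5])]
130
((16.870691299438477, 10.301724433898926), (14.968934059143066, 26.65520668029785), 23.198591232299805) [338.8706913  240.30172443]
coil centre cradle 0.0024491214699964587 0.0006758321130153773
```

{"fn": "step_arm", "kwargs": {"increments": [[[0.3,-0.15,-1],[0,0,0]],[[0,0,-2],[0,0,0]],[[0,0,-2],[0,0,0]],[[0,0,-2],[0,0,0]],[[0,0,-1.5],[0,0,0]],[[0,0,-1.2],[0,0,0]],[[0,0,-1],[0,0,0]],[[0,0,-0.7],[0,0,0]],[[0,0,-0.3],[0,0,0]],[[0,0,0],[0,0,0]]]}}

```text
clock: 3.2
tool_pos: [0.608, -0.0441, 0.0266]
eef_rot: [0.197, 0.98, 0.0, -0.0]
contact_force: [-1.0, 0.1, -0.5]
opening: 1.001
finger_force: 0.0
```

```bash
python3 - <<'E'
from plant import r
from h import *
p,d=r.snapshot("scene")
cv2.imwrite("pics/near2.png",np.clip(cv2.resize(p[190:310,270:400,::-1],(650,600),interpolation=2)*1.4,0,255).astype(np.uint8)); s=r.get_state(); print(s["tool_pos"],s["eef_rot"],s["contact_force"])
E
```

```text
[ 0.60818936 -0.04409121  0.02698211] [1.97045043e-01 9.80394400e-01 8.44679643e-05 2.51913402e-04] [-0.52051801  0.16599189  0.50656084]
```

View pics/near2.png

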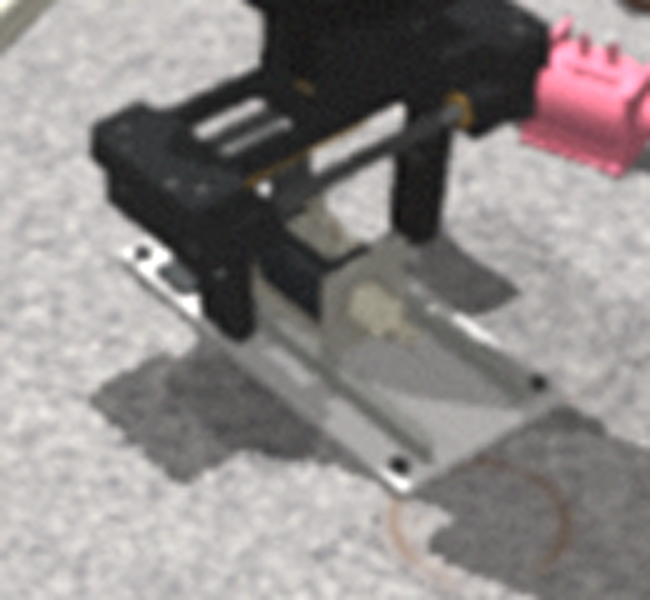

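The fingers straddle the yoke, with the left one at (228,310) and the right at (420,190), above the rails. I'll close gently.

{"fn": "step_arm", "kwargs": {"increments": [[[0,0,0],[0,0,0]],[[0,0,0],[0,0,0]],[[0,0,0],[0,0,0]],[[0,0,0],[0,0,0]],[[0,0,0],[0,0,0]],[[0,0,0],[0,0,0]],[[0,0,0],[0,0,0]],[[0,0,0],[0,0,0]],[[0,0,0],[0,0,0]],[[0,0,0],[0,0,0]]], "fingers": 0, "grip_force": 8}}

```text
clock: 4.25
tool_pos: [0.6077, -0.0444, 0.0268]
eef_rot: [0.197, 0.98, -0.0, -0.0]
contact_force: [-0.9, -2.2, 1.2]
opening: 0.5
finger_force: 8.0
```

{"fn": "step_arm", "kwargs": {"increments": [[[-0.02,-0.05,0],[0,0,0]],[[-0.02,-0.05,0],[0,0,0]],[[0,0,0],[0,0,0]],[[0,0,0],[0,0,0]],[[0,0,0],[0,0,0]],[[0,0,0],[0,0,0]],[[0,0,0],[0,0,0]],[[0,0,0],[0,0,0]],[[0,0,0],[0,0,0]],[[0,0,0],[0,0,0]]], "grip_force": 25}}

```text
clock: 5.25
tool_pos: [0.6077, -0.0444, 0.0268]
eef_rot: [0.197, 0.98, 0.0, 0.0]
contact_force: [-0.1, 2.4, 2.4]
opening: 0.495
finger_force: 25.0
```

{"fn": "step_arm", "kwargs": {"increments": [[[0.02,0.05,0],[0,0,0]],[[-0.09,0.04,0],[0,0,0]],[[-0.09,0.04,0],[0,0,0]],[[-0.09,0.04,0],[0,0,0]],[[-0.09,0.04,0],[0,0,0]],[[-0.09,0.04,0],[0,0,0]],[[-0.09,0.04,0],[0,0,0]],[[-0.09,0.04,0],[0,0,0]],[[-0.09,0.03,0],[0,0,0]],[[-0.09,0.03,0],[0,0,0]]]}}

```text
clock: 6.25
tool_pos: [0.5996, -0.0413, 0.0268]
eef_rot: [0.197, 0.98, -0.0, 0.0]
contact_force: [2.4, -1.1, -0.5]
opening: 0.498
finger_force: 25.0
```

{"fn": "step_arm", "kwargs": {"increments": [[[-0.24,0.1,0],[0,0,0]],[[-0.24,0.1,0],[0,0,0]],[[-0.24,0.1,0],[0,0,0]],[[-0.24,0.1,0],[0,0,0]],[[-0.24,0.1,0],[0,0,0]],[[-0.24,0.1,0],[0,0,0]],[[-0.24,0.1,0],[0,0,0]],[[-0.24,0.1,0],[0,0,0]],[[-0.24,0.1,0],[0,0,0]],[[-0.24,0.1,0],[0,0,0]]]}}

```text
clock: 7.25
tool_pos: [0.5755, -0.0311, 0.0268]
eef_rot: [0.197, 0.98, 0.0, 0.0]
contact_force: [3.4, -2.0, 1.2]
opening: 0.498
finger_force: 25.0
```

{"fn": "step_arm", "kwargs": {"increments": [[[-0.26,0.11,0],[0,0,0]],[[-0.26,0.11,0],[0,0,0]],[[-0.26,0.11,0],[0,0,0]],[[-0.26,0.11,0],[0,0,0]],[[-0.26,0.11,0],[0,0,0]],[[-0.26,0.11,0],[0,0,0]],[[-0.26,0.11,0],[0,0,0]],[[-0.22,0.09,0],[0,0,0]],[[0,0,0],[0,0,0]],[[0,0,0],[0,0,0]]]}}

```text
clock: 8.25
tool_pos: [0.5546, -0.0223, 0.0267]
eef_rot: [0.197, 0.98, -0.0, -0.001]
contact_force: [1.9, -0.2, 2.8]
opening: 0.499
finger_force: 25.0
```

```bash
python3 - <<'E'
from plant import r
from h import *
p,d=r.snapshot("scene")
cv2.imwrite("pics/near3.png",np.clip(cv2.resize(p[190:310,270:400,::-1],(650,600),interpolation=2)*1.4,0,255).astype(np.uint8)); s=r.get_state(); print(s["tool_pos"],s["eef_rot"],s["contact_force"])
E
```

```text
[ 0.55462294 -0.02228184  0.02673599] [ 1.96866368e-01  9.80430137e-01  1.63588145e-05 -6.15265827e-04] [0.98404064 0.23080477 2.45697678]
```

View pics/near3.png

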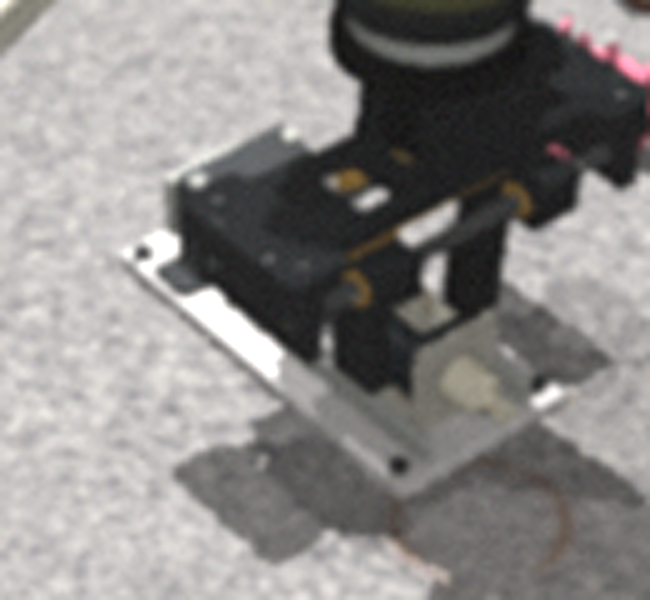

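The pump came with the gripper: its front stub is now past the open edge, near crop (505,410). The draw was 57 mm, so the tip is well clear of the bridge, and I can lift.

{"fn": "step_arm", "kwargs": {"increments": [[[0,0,0],[0,0,0]],[[0,0,0],[0,0,0]],[[0,0,0.2],[0,0,0]],[[0,0,0.3],[0,0,0]],[[0,0,0.4],[0,0,0]],[[0,0,0.6],[0,0,0]],[[0,0,0.8],[0,0,0]],[[0,0,0.8],[0,0,0]],[[0,0,0.8],[0,0,0]],[[0,0,0.8],[0,0,0]]], "grip_force": 35}}

```text
clock: 9.3
tool_pos: [0.5553, -0.0226, 0.0746]
eef_rot: [0.197, 0.98, 0.0, 0.0]
contact_force: [0.3, 0.6, -5.0]
opening: 0.496
finger_force: 35.0
```

{"fn": "step_arm", "kwargs": {"increments": [[[0,0,1],[0,0,0]],[[0,0,1.2],[0,0,0]],[[0,0,1.3],[0,0,0]],[[0,0,1.3],[0,0,0]],[[0,0,1.3],[0,0,0]],[[0,0,1.2],[0,0,0]],[[0,0,1],[0,0,0]],[[0,0,0.7],[0,0,0]],[[0,0,0.4],[0,0,0]],[[0,0,0.1],[0,0,0]]]}}

```text
clock: 10.3
tool_pos: [0.5553, -0.0225, 0.1691]
eef_rot: [0.197, 0.98, 0.0, 0.0]
contact_force: [0.1, -0.2, -4.0]
opening: 0.497
finger_force: 35.0
```

{"fn": "step_arm", "kwargs": {"increments": [[[0,0,0],[0,0,0]],[[0,0,0],[0,0,0]],[[0,0,0],[0,0,0]],[[0,0,0],[0,0,0]],[[0,0,0],[0,0,0]],[[0,0,0],[0,0,0]],[[0,0,0],[0,0,0]],[[0,0,0],[0,0,0]],[[0,0,0],[0,0,0]],[[0,0,0],[0,0,0]]]}}

```text
clock: 11.3
tool_pos: [0.5552, -0.0225, 0.1688]
eef_rot: [0.197, 0.98, 0.0, 0.0]
contact_force: [0.5, -0.5, -4.4]
opening: 0.499
finger_force: 35.0
```

```bash
python3 - <<'E'
from plant import r
from h import *
p,d=r.snapshot("scene")
cv2.imwrite("pics/near4.png",np.clip(cv2.resize(p[150:310,260:420,::-1],(600,600),interpolation=2)*1.4,0,255).astype(np.uint8)); s=r.get_state(); print(s["tool_pos"],s["eef_rot"],s["contact_force"],s["moment"],s["clock"],abs(s["qd"]).max())
E
```

```text
[ 0.55525385 -0.02256764  0.16874862] [1.97009069e-01 9.80401665e-01 3.97841178e-05 3.96920620e-06] [ 0.7762069  -0.78978131 -4.19764936] [-0.04903013  0.02788462  0.00459341] 11.35 0.0017110366847652683
```

View pics/near4.png

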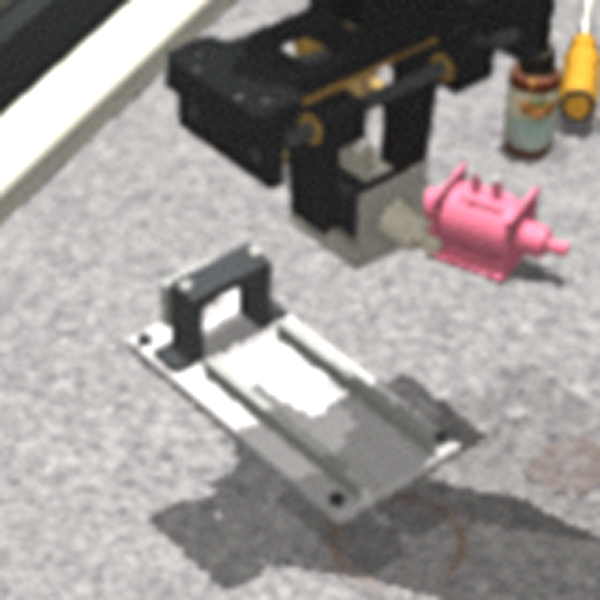

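The pump hangs level in the grip above the empty cradle, its stub end at crop (440,243), and the bridge and the pink pump are untouched. I'll check the stub end and the underside in numbers, then hand in.

```bash
python3 - <<'E'
from plant import r
from h import *
c=r.calibration("scene")
print("stub end seen",onz(c,(377.3,214.8),.173).round(3),"expected [.503,-.000,.173]")
print("yoke near bottom corner",onz(c,(260+357*.2667,150+266*.2667),.150).round(3))
yaw=np.radians(-22.7);ux=np.array([np.cos(yaw),np.sin(yaw),0]);uy=np.array([-ux[1],ux[0],0]);O=np.array([.617,-.0482,0])
print("expected",(O-.093*ux+.022*uy+[0,0,.15]).round(3))
E
```

```text
stub end seen [ 0.502 -0.008  0.173] expected [.503,-.000,.173]
yoke near bottom corner [0.542 0.    0.15 ]
expected [0.54  0.008 0.15 ]
```

```bash
python3 -c "
from plant import r
print(r.finish_job())"
```

```text
the job is handed in; nothing more can be done
None
```

I drew the pump 57 mm along the cradle, clear of the bridge with only a few newtons of drag. I then lifted it and handed the job in while holding it level and still, its underside about 15 cm above the worktop over the open end (11.4 s used).

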